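# Clamp and cap a sample bottle with a bench treadle

### The arm

A 6-joint arm with a two-finger parallel gripper is mounted at the origin on the work surface. World frame = base frame: x ahead of the robot, y to its left, z up, the work surface at z = 0. Lengths are in m, angles in rad, forces in N, time in s.
With the tool pointing down it reaches from about 0.35 to 0.775 m from the base axis. Payload 5.5 kg.
Tool frame: the origin (TCP) lies on the centre line of the jaws, within the pads' length; the fingertips stand 11 mm ahead of it and the grasp point (between the pads) lies 8 mm behind it; z points along the fingers, y is the line along which they close (so a half turn about z gives the same grasp; the last joint's range is limited). The gripper opens to 85 mm and grips with 20 to 120 N. Pads are 22 mm wide; open, the fingers measure 114 mm over their backs; the gripper's body (76 mm by 85 mm) begins 54 mm behind the grasp point. The pads swing forward as they close: fully open they stand 13 mm farther back than shut.
Start: joints at [-1.401, 0.313, 0.046, 1.304, 0, 1.431], TCP at [0.175, -0.548, 0.211] pointing down, gripper open.
Joint ranges: [-2.76, 2.76], [-0.86, 1.69], [-1.03, 1.26], [-2.2, 2.34], [-1.47, 1.5], [-3.14, 3.14]. Speed limits (rad/s): [2.57, 2.57, 3.14, 3.14, 3.14, 3.14].

### API

Orientations are given as a unit quaternion [w, x, y, z].
In Python, from workcell import env, viewer, order, models gives the robot as it stands.
- The arm moves only by the tool drive_tool, never from a script. Its argument "series" is a list that holds one entry, the list of rows, each a list of 6 numbers: the shift along the tool's x, y, z each as a share of 120 mm, from -1 to 1, then the turn, a rotation vector about the tool's x, y, z each as a share of 180 degrees, from -1 to 1. A call has 1 to 20 rows; each row shifts and turns the commanded pose from where the row before left it, along the tool's axes as they then stand; what a row does not reach is not made up. A row lasts 1/8 s, in which the tool goes at most 62.5 mm and 10.7 degrees, less where a joint would pass 70% of its speed; a pose out of reach is approached as far as the arm can. A call with a number of a shift or a turn outside -1 to 1 is refused whole. A call with a gripper value outside its range is refused whole. "jaw" is the opening, from -1 (shut) to 1 (fully open), set as the call begins (left out, the last holds). The fingers move at their own pace and stop on an object; "grip_force" is the grip in N (left out, the last holds). Time passes only in rows, so rows that do not move let the fingers close. It gives the time, the measured TCP pose, the force, the opening and the grip force at its end, in the units of the state.
- env.get_state(): the state, without advancing time (a new reading comes with each control period).
- viewer.read_camera(name): name is "side" or "top" or "wrist"; returns the picture (384x512x3 uint8, red, green, blue); there is no depth.
- viewer.camera_info(name): a dict with "intrinsics" (3x3 intrinsics, pixels), "R" (3x3) and "t" (3): a world point X has camera coordinates R X + t; the wrist camera has in their place "T_tool_cam" (4x4, takes a point from camera to tool coordinates, whose origin is the TCP and whose axes are the flange's). Camera axes: x right, y down, z forward; pixel columns grow to the right and rows downward; lengths in m; the calibration is good to about 2 mm. A picture is of the moment at which its call begins: read the wrist's pose just before it. camera_info takes no time and is no camera call.
- order.hand_in(): hands the job in; it is judged then, once.
Trained networks look in the newest picture that a camera, given by its name, has taken for a name from the list of things; names that differ only in an ending like _2 or _b are one class to them, and where a whole thing is asked for, a point or a joint stands for the part that bears it (a point fixed in the world has none). Each returns a list of dicts, best first, with "score" (0 to 1); they miss things now and then, are a little off and sometimes report something else, mostly with a low value. They report only what shows in the picture. A call takes as long as a camera call.
- models.silhouettes(label, camera): "region" (384x512 bool, what is visible of it) and "location" ([column, row] in pixels, amid what is visible of it).
The state is a dict: "clock": time; "joint_pos": joint angles; "qvel": joint speeds; "tau": joint torques, N m; "tcp_pos": TCP position; "orientation": TCP orientation; "wrist_force": force on the tool from outside, world axes, zero at the start; "ft_torque": the same for the moment, N m; "finger_gap": finger opening in m; "grip_force": force on a finger pad.
Only numpy, scipy, OpenCV 4.12 (cv2) and the standard library are available. Lean on these libraries where they do the work, as an engineer would, in place of code of your own. Each camera call takes 0.05 s, during which the arm holds its last target. There are 200 camera calls.

### The job

Cap the sample bottle: turn both red clamp knobs of the capping stand clockwise to their end stops (either one first), then press the treadle's yellow pad with the fingertips fully down to its stop, hold it there for a full second and let it spring back up. Reach in at a slant beneath the treadle's orange wire guard without touching the guard, and leave the other labware standing where it is.

Things in the scene. Friction and masses are not known exactly. Their poses are not given: they have to be found in the camera images.
- capper: capping stand fixed to the bench, left or right: white plate 210 x 200 x 30 mm high, amber bottle standing in its clamp, column behind it, blue head above it (x from -5 mm, 60 mm wide, z 194 to 244 mm) whose steel ram comes down with the treadle. Origin: centre of the plate's underside, on the bench; x points to the column at the back, y to the left knob, z up; any yaw within 0.3 rad
- knob_left (a joint): angle of the left knob (at x = -65, y = +65 mm of the capper), 0 to 1.6 rad; grows as it is turned clockwise seen from above; 1.6 is the tight end stop. It starts between 0.1 and 0.6 and stays where it is left; turning takes about 0.1 N m
- knob_right (a joint): angle of the right knob (at x = -65, y = -65 mm of the capper), same as the left one
- knob_left_grip (a point): point on the left knob's axis at grip height, 67 mm above the bench. Red disc 44 mm wide (top at 44 mm) with an upright grip bar 42 mm long, 14 mm thick, top at 74 mm. x axis: along the bar, which lies along the capper's x at joint value 0 and turns with the knob. A steel clamp bar, top at 40 mm, runs 38 to 56 mm behind both knobs' axes
- knob_right_grip (a point): the same point on the right knob
- treadle: cordless bench treadle fixed to the bench, left or right: dark steel plate 220 (x) x 160 (y) x 12 mm. Origin: centre of the plate's underside, on the bench; x points from the heel hinge (front) to the guard (back), y left, z up; any yaw within 0.3 rad. The pedal's hinge axis lies along y at x = -90, z = 30 mm
- pedal (a joint): pedal angle: 0 up (sprung), 0.30 rad at its bottom stop. At 0 the pedal arm rises from the hinge to the back at 0.47 rad (27 degrees) above level, at the stop it stands at 0.17 rad. Pressing at the pad takes about 4 N at the start and 9 N at the stop; it springs back by itself
- pad_top (a point): centre of the upper face of the yellow ribbed pad (50 mm along the arm x 70 mm wide x 7 mm) of the pedal, 130 mm along the arm from the hinge and 10 mm above the arm's line (at rest x = 21, z = 98 mm in the treadle frame; at the stop x = 36, z = 62 mm). x axis: along the pad away from the hinge; z: normal to the pad
- guard: orange wire guard over the pad, fixed, origin and axes of the treadle: 6 mm rods across y at x = 23, 45, 67, 89 mm, 138 mm above the bench, on 8 mm side frames at y = -73 and 73 mm. Open at the front (hinge side) and back. It stops a gripper coming straight down; shut fingers tilted about 40 degrees, pointing down and along the treadle's x, reach the pad's front half from the open front
- vial: small amber vial, 28 mm diameter, 56 mm tall, standing on the capping stand's base plate behind a knob. Origin: centre of its underside; bystander
- reagent: amber reagent bottle, 60 mm diameter, 130 mm tall, standing between the two devices, towards the back. Origin: centre of its underside; bystander
- dish: white lidded petri dish, 84 mm diameter, 20 mm tall, lying in front, between the two devices. Origin: centre of its underside; bystander
- flask: glass conical flask, 72 mm diameter at the foot, 120 mm tall, standing behind the treadle. Origin: centre of its underside; bystander
- cylinder: greenish glass measuring cylinder, 64 mm foot, 200 mm tall, far to the right. Origin: centre of its underside; bystander
- washbottle: white wash bottle with red cap, 60 mm diameter, 160 mm tall, far to the left. Origin: centre of its underside; bystander
- beaker: white beaker, 70 mm diameter, 80 mm tall, behind the amber reagent bottle. Origin: centre of its underside; bystander

How it is judged:
On the way, in this order (a step that is already met when the one before it is completed fails the run):
1. both clamp knobs are turned to within 0.15 rad of their end stops (value of joint each of knob_left, knob_right above 1.45 rad), for 0.2 s.
2. after that, the pedal is held at its stop (within 0.03 rad) for about a second (0.9 s) with the fingertips on its pad (the grip point within 50 mm of the centre of the pad) (value of joint pedal above 0.27 rad and distance between the grasp point and pad_top below 0.05 m), for 0.9 s.
At the end, for the whole second after the job is handed in: both knobs still within 0.15 rad of their end stops (above 1.45 rad) and the pedal sprung back up (below 0.04 rad), with the other labware standing where it was (all of step 1 and value of joint pedal below 0.04 rad and distance of each of vial, reagent, dish, flask, cylinder, washbottle, beaker from where it was at the start of the episode below 0.02 m and angle between each of vial, reagent, dish, flask, cylinder, washbottle, beaker's own z axis and vertical below 0.3 rad); the robot touches nothing.
It fails at once if the robot pushes on the wire guard with more than 3 N (contact force between any of the fingers, the arm and guard above 3 N).
It fails at once if a piece of the other labware is moved more than 20 mm or tipped more than 0.3 rad (distance of any of vial, reagent, dish, flask, cylinder, washbottle, beaker from where it was at the start of the episode above 0.02 m or angle between any of vial, reagent, dish, flask, cylinder, washbottle, beaker's own z axis and vertical above 0.3 rad).
It also fails if it takes over 72 s, if anything falls off the work surface, if the arm or the gripper's body presses on something with over 40 N, if the wrist force passes 120 N, or if a joint passes its speed limit or range.

## Working session

There is one attempt and no reset: what is moved stays moved. The work goes in short steps, Python scripts to look and compute and a tool call to move; the robot and the scene stay as the last step left them, time stands still between calls to the robot, and variables do not carry over. Pictures are saved under pics/ and viewed, at most 12 in all, crops included, and the job is handed in when it is done.

Besides the shell and the picture viewer there is one more tool, called as name([rows], argument=value, ...), one row to a line, values as JSON. drive_tool: Moves the arm, as the interface text tells. Its arguments: {"type":"object","properties":{"series":{"type":"array"},"jaw":{"type":"number"},"grip_force":{"type":"number"}},"required":["series"]}

```bash
ls; mkdir -p pics; python3 - <<'E'
from workcell import env, viewer, order, models
import cv2, numpy as np
print(env.get_state())
for c in ["side","top"]:
    im=viewer.read_camera(c); cv2.imwrite(f"pics/{c}0.png",im[:,:,::-1])
    print(c,viewer.camera_info(c))
    for l in ["capper","knob_left","knob_right","treadle","pedal","pad_top","guard","vial","reagent","dish","flask","beaker"]:
        try:
            r=models.silhouettes(l,c)
            print(c,l,[(round(d["score"],2),np.round(d["location"],1).tolist(),int(d["region"].sum())) for d in r[:3]])
        except Exception as e: print(l,e)
print(viewer.camera_info("wrist"))
E
```

```text
pics
{'clock': 0.0, 'joint_pos': array([-1.40062057e+00,  3.14002346e-01,  4.49719435e-02,  1.30362604e+00,
       -5.63688937e-06,  1.43121234e+00]), 'qvel': array([-0.00170215,  0.00042899, -0.00013885,  0.00041891, -0.00149026,
       -0.00024778]), 'tau': array([-4.48909332e-04, -4.80628395e+01,  2.98530668e+01,  1.95503508e-02,
       -1.10545359e-04, -3.03829793e-06]), 'tcp_pos': array([ 0.17517848, -0.54707289,  0.20960495]), 'orientation': array([-9.29905292e-04,  9.88029641e-01,  1.54261345e-01, -1.70436069e-05]), 'wrist_force': array([ 0.02643518, -0.72954183, -0.45432461]), 'ft_torque': array([-0.03065962,  0.03477409,  0.02164033]), 'grip_force': 0.0, 'finger_gap': 0.08524765174866608}
side {'intrinsics': array([[357.88661861,   0.        , 258.10497052],
       [  0.        , 357.88661861, 190.92009441],
       [  0.        ,   0.        ,   1.        ]]), 'R': array([[-0.9377246 , -0.34698557,  0.01654024],
       [-0.18437257,  0.45678077, -0.87026323],
       [ 0.29441352, -0.8191168 , -0.49230919]]), 't': array([0.54102754, 0.18468171, 0.88675503])}
side capper [(0.8
[... 1366 characters left out ...]
.21, [205.3, 208.1], 163), (0.2, [337.9, 168.1], 423)]
top dish [(0.75, [251.3, 261.2], 649)]
top flask [(0.92, [305.3, 148.8], 487)]
top beaker [(0.83, [247.3, 125.5], 489)]
{'intrinsics': array([[337.3536735 ,   0.        , 257.85230421],
       [  0.        , 337.3536735 , 193.38852283],
       [  0.        ,   0.        ,   1.        ]]), 'T_tool_cam': array([[ 2.51446600e-04, -9.57925727e-01, -2.87016095e-01,
         7.18002291e-02],
       [ 9.99999868e-01,  3.69373489e-04, -3.56724946e-04,
         6.39247757e-04],
       [ 4.47732140e-04, -2.87015968e-01,  9.57925693e-01,
        -1.63358877e-01],
       [ 0.00000000e+00,  0.00000000e+00,  0.00000000e+00,
         1.00000000e+00]])}
```

```bash
python3 - <<'E'
import cv2, numpy as np
a=cv2.imread("pics/top0.png")[100:300,120:390]
cv2.imwrite("pics/top0c.png",cv2.resize(a,None,fx=2.96,fy=2.96,interpolation=cv2.INTER_CUBIC))
E
```

```text
(no output)
```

View pics/top0c.png

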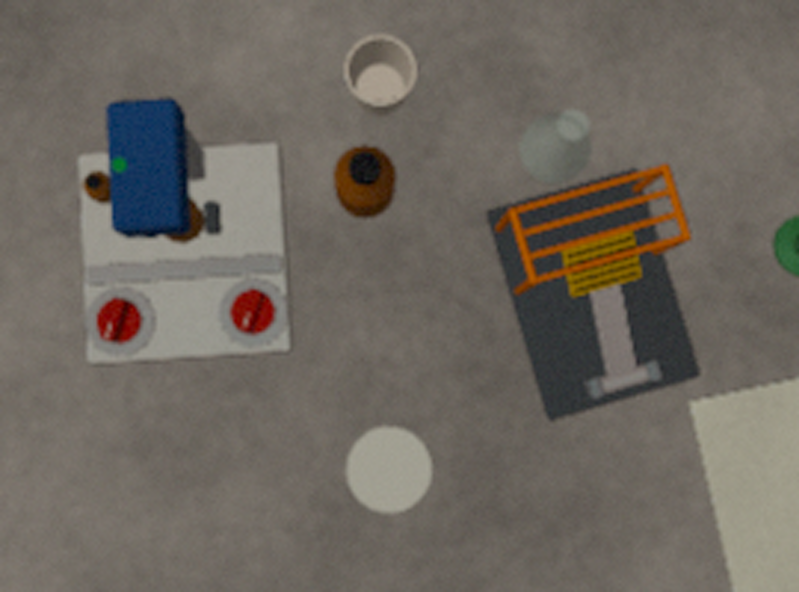

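The top view shows the capper at left, with its knobs at about (161,208) and (205,206) full-frame. The treadle is at right, with its pad at about (324,203). The dish is in front between them.

```bash
cat > h.py <<'E'
import numpy as np, cv2
from scipy.spatial.transform import Rotation as Ro
from scipy.optimize import least_squares
from workcell import env, viewer, order, models
def cam(name,st=None):
    i=viewer.camera_info(name)
    if name=="wrist":
        st=st or env.get_state()
        q=st["orientation"]; T=np.eye(4); T[:3,:3]=Ro.from_quat(np.r_[q[1:],q[0]]).as_matrix(); T[:3,3]=st["tcp_pos"]
        W=np.linalg.inv(T@i["T_tool_cam"]); return i["intrinsics"],W[:3,:3],W[:3,3]
    return i["intrinsics"],i["R"],i["t"]
def proj(c,X):
    K,R,t=c; p=(np.atleast_2d(X)@R.T+t)@K.T; return p[:,:2]/p[:,2:]
def back(c,uv,z):
    K,R,t=c; d=np.linalg.inv(K)@np.r_[uv,1]; d=R.T@d; o=-R.T@t; return o+d*(z-o[2])/d[2]
def w(pose,P): # pose x,y,yaw
    P=np.atleast_2d(np.array(P,float)); c,s=np.cos(pose[2]),np.sin(pose[2])
    return np.c_[pose[0]+c*P[:,0]-s*P[:,1],pose[1]+s*P[:,0]+c*P[:,1],P[:,2]]
def fit(P,uv,x0,c):
    r=least_squares(lambda p:(proj(c,w(p,P))-uv).ravel(),x0); return r.x,np.sqrt(np.mean(r.fun**2))
E
python3 - <<'E'
from h import *
c=cam("top"); f=lambda L:np.array(L)/2.96+[120,100]
cc=f([(80,155),(278,142),(290,350),(87,362)]); tc=f([(488,212),(637,170),(699,375),(549,419)])
P=[(.1,.105,.03)]; 
print("capper 210(y?)")
for hx,hy in((.1,.105),(.105,.1)):
    print(fit([(hx,hy,.03),(hx,-hy,.03),(-hx,-hy,.03),(-hx,hy,.03)],cc,[.5,.2,0],c))
print(fit([(.11,.08,.012),(.11,-.08,.012),(-.11,-.08,.012),(-.11,.08,.012)],tc,[.5,-.2,0],c))
for n,u,z in(("kL",(161.5,206.7),.06),("kR",(207.8,206.2),.06),("reag",(244,163.2),.1),("dish",(251.3,261.2),.02),("flask",(305.3,148.8),.05),("pad",(324.2,203.1),.095)): print(n,back(c,u,z).round(3))
E
```

```text
capper 210(y?)
(array([0.60954749, 0.18654746, 0.05155297]), np.float64(1.7197976044856005))
(array([0.60965616, 0.18659058, 0.05205282]), np.float64(0.5738792670276572))
(array([ 0.565906  , -0.22114654,  0.26711919]), np.float64(0.5718968132732295))
kL [0.545 0.24  0.06 ]
kR [0.545 0.109 0.06 ]
reag [0.661 0.006 0.1  ]
dish [ 0.386 -0.013  0.02 ]
flask [ 0.71  -0.174  0.05 ]
pad [ 0.548 -0.217  0.095]
```

drive_tool([
  [[0,0,-0.5,0,0,-0.058],[0,0,-0.5,0,0,-0.058],[0,0,0,0,0,-0.058],[0,0,0,0,0,-0.058],[0,0,0,0,0,-0.058],[0,0,0,0,0,-0.058],[0,0,0,0,0,-0.058],[0,0,0,0,0,-0.058],[0,0,0,0,0,-0.058],[0,0,0,0,0,-0.058],[0,0,0,0,0,-0.058],[0,0,0,0,0,-0.058],[0,0,0,0,0,-0.058],[0,0,0,0,0,-0.058]],
])

```text
clock: 3.05
tcp_pos: [0.1753, -0.5477, 0.3305]
orientation: [0.0, 0.137, 0.991, -0.0]
wrist_force: [-0.4, -0.2, 0.9]
finger_gap: 0.0858
grip_force: 0.0
```

```bash
cat >> h.py <<'E'
def info(target=None,yaw=None,st=None):
    st=st or env.get_state(); q=st["orientation"]; R=Ro.from_quat(np.r_[q[1:],q[0]]).as_matrix()
    print("t",round(st["clock"],2),"tcp",st["tcp_pos"].round(4),"yaw",round(np.arctan2(R[1,0],R[0,0]),4),"z",R[:,2].round(3),"gap",round(st["finger_gap"],4),"F",st["wrist_force"].round(1),"j",st["joint_pos"].round(2))
    if target is not None: print("tool shift share",(R.T@(np.array(target)-st["tcp_pos"])/.12).round(3),"dist",np.linalg.norm(np.array(target)-st["tcp_pos"]).round(4))
    if yaw is not None: print("toolz turn share",-((yaw-np.arctan2(R[1,0],R[0,0])+np.pi)%(2*np.pi)-np.pi)/np.pi)
    return st
E
python3 -c "
from h import *
info([.54,.185,.33])"
```

```text
t 3.05 tcp [ 0.1753 -0.5477  0.3305] yaw 2.8668 z [ 0. -0. -1.] gap 0.0858 F [-0.4 -0.2  0.9] j [-1.4   0.32  0.34  1.6  -0.   -1.13]
tool shift share [-1.268e+00  6.701e+00  4.000e-03] dist 0.8184
```

drive_tool([
  [[-0.079,0.419,0,0,0,0],[-0.079,0.419,0,0,0,0],[-0.079,0.419,0,0,0,0],[-0.079,0.419,0,0,0,0],[-0.079,0.419,0,0,0,0],[-0.079,0.419,0,0,0,0],[-0.079,0.419,0,0,0,0],[-0.079,0.419,0,0,0,0],[-0.079,0.419,0,0,0,0],[-0.079,0.419,0,0,0,0],[-0.079,0.419,0,0,0,0],[-0.079,0.419,0,0,0,0],[-0.079,0.419,0,0,0,0],[-0.079,0.419,0,0,0,0],[-0.079,0.419,0,0,0,0],[-0.079,0.419,0,0,0,0],[0,0,0,0,0,0]],
], jaw=0.0)

```text
clock: 5.18
tcp_pos: [0.5448, 0.1861, 0.3289]
orientation: [-0.001, 0.138, 0.99, -0.0]
wrist_force: [0.6, 0.1, -0.0]
finger_gap: 0.0426
grip_force: 0.0
```

```bash
python3 - <<'E'
from h import *
st=info(); im=viewer.read_camera("wrist"); cv2.imwrite("pics/w1.png",im[:,:,::-1])
np.save("w1.npy",np.r_[st["tcp_pos"],st["orientation"]])
c=cam("wrist",st)
for l in ["capper","knob_left","knob_right"]:
    print(l,[(round(d["score"],2),np.round(d["location"],1).tolist(),int(d["region"].sum()),back(c,d["location"],.06).round(4)) for d in models.silhouettes(l,"wrist")[:3]])
p=[.6097,.1866,.052]
print(proj(c,w(p,[(-.1,.1,.03),(-.1,-.1,.03),(-.065,.065,.074),(-.065,-.065,.074)])).round(1))
cv2.imwrite("pics/w1b.png",cv2.resize(im[:,:,::-1],None,fx=1.56,fy=1.56))
E
```

```text
t 5.17 tcp [0.5448 0.1861 0.3289] yaw 2.865 z [-0.002  0.    -1.   ] gap 0.0426 F [ 0.6  0.1 -0. ] j [0.19 0.32 0.34 1.59 0.   0.47]
capper [(0.72, [275.6, 196.5], 23847, array([0.6079, 0.1916, 0.06  ]))]
knob_left [(0.96, [304.1, 133.7], 955, array([0.5372, 0.248 , 0.06  ]))]
knob_right [(0.63, [212.9, 168.0], 869, array([0.5479, 0.1228, 0.06  ]))]
[[319.8 100.3]
 [179.8 148.9]
 [306.5 138.3]
 [208.2 171.5]]
```

View pics/w1b.png

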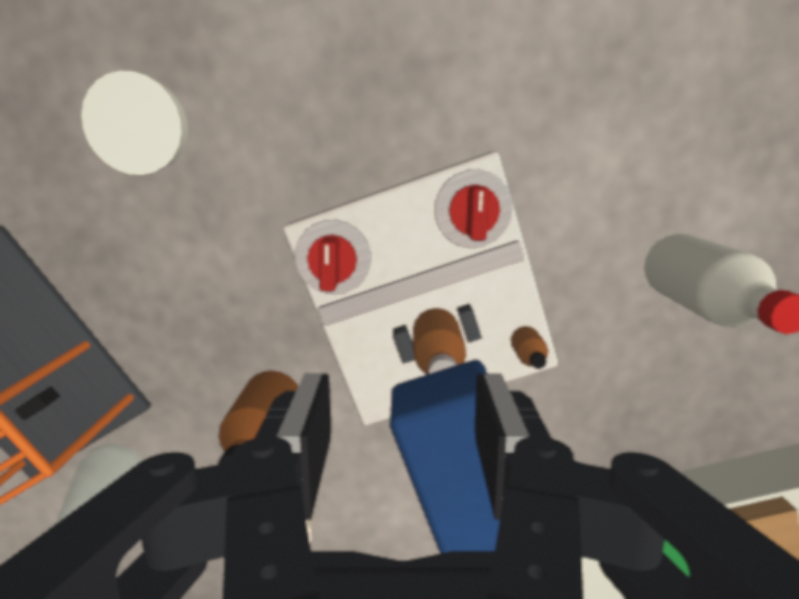

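The wrist view shows the plate corners at about (184,146), (319,97), (357,234) and (233,273). Both grip bars stand nearly vertical in the image. I'll zoom in for the bar angles.

```bash
python3 - <<'E'
from h import *
st=env.get_state(); c=cam("wrist",st)
uv=np.array([(184,146.2),(319.2,97.4),(232.7,273),(357,234)])
p,e=fit([(-.1,-.105,.03),(-.1,.105,.03),(.1,-.105,.03),(.1,.105,.03)],uv,[.61,.187,.05],c); print(p,e)
p2,e=fit([(-.1,-.1,.03),(-.1,.1,.03),(.105,-.1,.03),(.105,.1,.03)],uv,[.61,.187,.05],c); print(p2,e)
p2,e=fit([(-.105,-.1,.03),(-.105,.1,.03),(.105,-.1,.03),(.105,.1,.03)],uv,[.61,.187,.05],c); print(p2,e)
im=cv2.imread("pics/w1.png"); out=[]
for s,(u,v) in ((1,(306,136)),(-1,(210,169))):
    cr=im[v-25:v+25,u-25:u+25]; cr=cv2.resize(cr,(400,400),interpolation=cv2.INTER_CUBIC)
    for q in (0.2,.4,.6):
        a=p2[2]-q; k=w(p2,[(-.065,s*.065,.074)])[0]
        d=np.array([np.cos(a),np.sin(a),0])*.021; n=np.array([-np.sin(a),np.cos(a),0])*.007
        if q==.4:
            pts=(proj(c,[k+d+n,k+d-n,k-d-n,k-d+n])-[u-25,v-25]+.5)*8
            cv2.polylines(cr,[pts.astype(int)],True,(0,255,0),1)
    out.append(cr)
cv2.imwrite("pics/k1.png",np.hstack(out))
E
```

```text
[0.60911795 0.18474351 0.04816237] 3.933472446628279
[0.60683475 0.18499429 0.04720795] 1.3765293328774535
[0.6099048  0.18509207 0.04690847] 1.6333810714921584
```

View pics/k1.png

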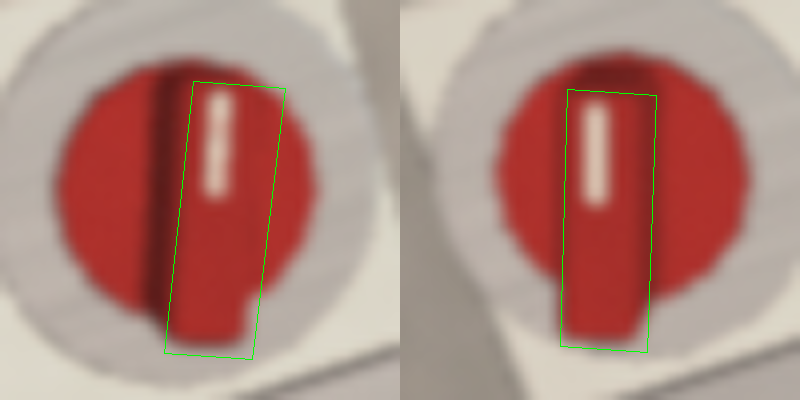

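```bash
python3 - <<'E'
from h import *
st=env.get_state(); c=cam("wrist",st)
kL=back(c,(306.5,136.75),.074); kR=back(c,(209.5,169.75),.074); print(kL,kR,np.linalg.norm(kL-kR))
print("yaw",np.arctan2(kL[1]-kR[1],kL[0]-kR[0])-np.pi/2)
info([kR[0],kR[1],.15],.047+np.pi-.35)
info([kL[0],kL[1],.15],.047+np.pi-.37)
E
```

```text
[0.53935356 0.24509515 0.074     ] [0.5456542  0.11656409 0.074     ] 0.12868540371591985
yaw 0.04898112995026316
t 5.38 tcp [0.5436 0.1825 0.3307] yaw 2.86 z [ 0. -0. -1.] gap 0.0424 F [-0.2  0.8 -0.8] j [ 0.18  0.31  0.34  1.6  -0.    0.47]
tool shift share [-0.169 -0.523  1.506] dist 0.1924
toolz turn share 0.006808938799395663
t 5.38 tcp [0.5436 0.1825 0.3307] yaw 2.86 z [ 0. -0. -1.] gap 0.0424 F [-0.2  0.8 -0.8] j [ 0.18  0.31  0.34  1.6  -0.    0.47]
tool shift share [0.179 0.492 1.506] dist 0.1913
toolz turn share 0.013175136523071482
```

```bash
python3 - <<'E'
from h import *
a=np.load("w1.npy")
c1=cam("wrist",dict(tcp_pos=a[:3],orientation=a[3:]))
print(back(c1,(306.5,136.75),.074),back(c1,(209.5,169.75),.074))
for k in range(2):
    st=info(); im=viewer.read_camera("wrist"); c=cam("wrist",st)
    hsv=cv2.cvtColor(im,cv2.COLOR_RGB2HSV)
    m=((hsv[...,1]>150)&((hsv[...,0]<6)|(hsv[...,0]>174))).astype(np.uint8); m[:,380:]=0
    n,_,s,ce=cv2.connectedComponentsWithStats(m)
    for i in range(1,n):
        if s[i,4]>200: print(s[i],ce[i].round(1),back(c,ce[i],.055).round(4))
E
```

```text
[0.53956096 0.24858565 0.074     ] [0.54646127 0.12065005 0.074     ]
t 5.38 tcp [0.5436 0.1825 0.3307] yaw 2.86 z [ 0. -0. -1.] gap 0.0424 F [-0.2  0.8 -0.8] j [ 0.18  0.31  0.34  1.6  -0.    0.47]
[291 119  31  34 726] [306.1 135. ] [0.54   0.2472 0.055 ]
[201 151  30  35 688] [215.4 166.9] [0.5475 0.1215 0.055 ]
t 5.42 tcp [0.5436 0.1822 0.3309] yaw 2.8595 z [ 0. -0. -1.] gap 0.0427 F [-0.2 -0.5  0. ] j [ 0.18  0.31  0.34  1.6  -0.    0.47]
[292 119  30  34 722] [306.3 134.8] [0.54   0.2472 0.055 ]
[201 151  30  35 691] [215.6 166.7] [0.5474 0.1215 0.055 ]
```

```bash
python3 -c "
from h import *
info([.5475,.12,.15],2.835)"
```

```text
t 5.47 tcp [0.5437 0.1822 0.331 ] yaw 2.8593 z [ 0.001 -0.    -1.   ] gap 0.0428 F [-0.7 -0.3  0.6] j [ 0.18  0.31  0.34  1.6  -0.    0.47]
tool shift share [-0.174 -0.489  1.509] dist 0.1914
toolz turn share 0.0077284138764806675
```

drive_tool([
  [[-0.087,-0.245,0,0,0,0.008],[-0.087,-0.245,0.3,0,0,0],[0,0,0.4,0,0,0],[0,0,0.4,0,0,0],[0,0,0.41,0,0,0],[0,0,0,0,0,0],[0,0,0,0,0,0],[0,0,0,0,0,0]],
])

```text
clock: 6.48
tcp_pos: [0.549, 0.1209, 0.1522]
orientation: [0.002, 0.153, 0.988, 0.001]
wrist_force: [-0.3, -0.1, 0.3]
finger_gap: 0.0428
grip_force: 0.0
```

```bash
python3 - <<'E'
from h import *
st=info([.5475,.12,.06],2.835)
im=viewer.read_camera("wrist"); c=cam("wrist",st); cv2.imwrite("pics/w2.png",cv2.resize(im[:,:,::-1],None,fx=1.56,fy=1.56))
hsv=cv2.cvtColor(im,cv2.COLOR_RGB2HSV)
m=((hsv[...,1]>150)&((hsv[...,0]<6)|(hsv[...,0]>174))).astype(np.uint8)
n,_,s,ce=cv2.connectedComponentsWithStats(m)
for i in range(1,n):
    if s[i,4]>200: print(s[i],ce[i].round(1),back(c,ce[i],.055).round(4))
E
```

```text
t 6.47 tcp [0.549  0.1209 0.1522] yaw 2.8353 z [ 0.005  0.    -1.   ] gap 0.0428 F [-0.3 -0.1  0.3] j [ 0.07  0.31 -0.11  1.15 -0.    0.38]
tool shift share [ 0.013 -0.012  0.768] dist 0.0922
toolz turn share 9.216123197627284e-05
[ 382  101   57   59 2509] [410.4 129.2] [0.5395 0.2448 0.055 ]
[ 233  158   49   61 1966] [257.1 185.3] [0.5465 0.12   0.055 ]
```

View pics/w2.png

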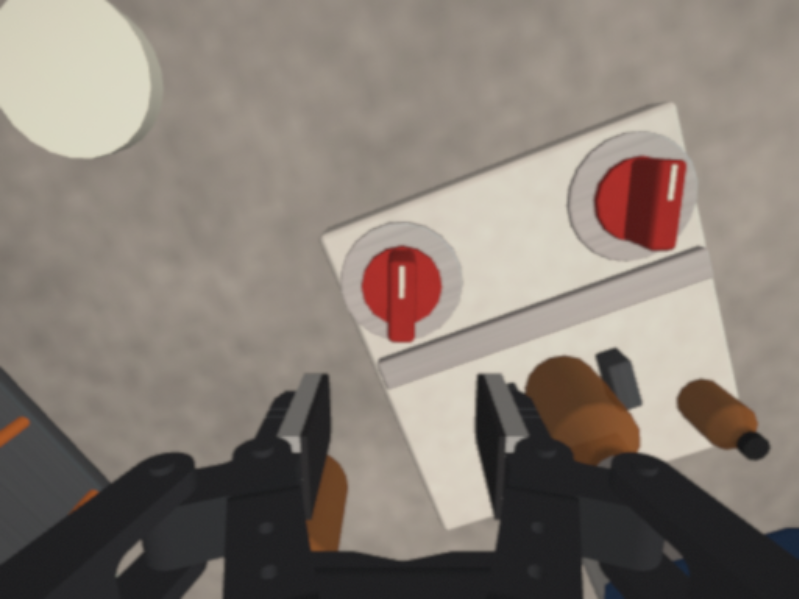

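drive_tool([
  [[0.005,0,0.2,0,0,0],[0.005,0,0.2,0,0,0],[0,0,0.2,0,0,0],[0,0,0.16,0,0,0],[0,0,0,0,0,0],[0,0,0,0,0,0]],
])

```text
clock: 7.28
tcp_pos: [0.547, 0.1214, 0.0595]
orientation: [0.001, 0.152, 0.988, 0.0]
wrist_force: [-0.1, -1.6, -0.0]
finger_gap: 0.0426
grip_force: 0.0
```

drive_tool([
  [[0,0,0,0,0,0],[0,0,0,0,0,0],[0,0,0,0,0,0],[0,0,0,0,0,0],[0,0,0,0,0,0],[0,0,0,0,0,0]],
], jaw=-1, grip_force=40)

```text
clock: 8.02
tcp_pos: [0.5458, 0.1213, 0.058]
orientation: [-0.0, 0.152, 0.988, -0.0]
wrist_force: [0.6, -0.4, 0.3]
finger_gap: -0.0002
grip_force: 0.0
```

```bash
python3 - <<'E'
from h import *
st=info()
im=viewer.read_camera("wrist"); sd=viewer.read_camera("side")
a=cv2.resize(im[:,:,::-1],(400,300)); b=cv2.resize(sd[180:300,170:330,::-1],(400,300),interpolation=cv2.INTER_CUBIC)
cv2.imwrite("pics/w3.png",np.hstack([a,b]))
E
```

```text
t 8.03 tcp [0.5458 0.1213 0.058 ] yaw 2.8356 z [-0. -0. -1.] gap -0.0002 F [ 0.6 -0.4  0.3] j [ 0.08  0.37 -0.26  0.94 -0.    0.38]
```

View pics/w3.png

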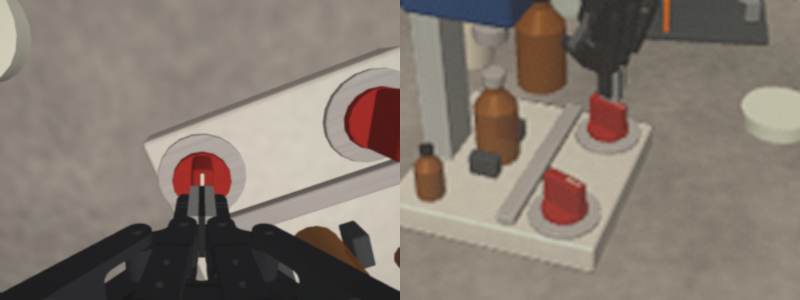

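```bash
python3 - <<'E'
from h import *
st=env.get_state(); cs=cam("side"); cw=cam("wrist",st)
im=viewer.read_camera("wrist"); sd=viewer.read_camera("side")
t=st["tcp_pos"]; R=Ro.from_quat(np.r_[st["orientation"][1:],st["orientation"][0]]).as_matrix()
P=[t,t+R@[0,0,.011],t+R@[0,0,-.05]]
print(proj(cs,P).round(1),proj(cw,P).round(1))
bar=np.array([[.5475,.12,.074],[.5475,.12,.044]]); print("bar",proj(cs,bar).round(1),proj(cw,bar).round(1))
def crop(im,u,v,h,pts):
    a=cv2.resize(im[v-h:v+h,u-h:u+h,::-1],(400,400),interpolation=cv2.INTER_CUBIC)
    for p,col in zip(pts,[(0,255,0),(255,0,0),(0,255,255),(255,0,255),(255,255,0)]):
        q=(p-[u-h,v-h]+.5)*200/h; cv2.circle(a,tuple(q.astype(int)),3,col,-1)
    return a
allp=np.vstack([P,bar])
cv2.imwrite("pics/w4.png",np.hstack([crop(im,258,220,50,proj(cw,allp)),crop(sd,252,218,30,proj(cs,allp))]))
E
```

```text
[[253.5 225.5]
 [253.4 229. ]
 [253.7 209.1]] [[260.  238.4]
 [259.9 230.2]
 [260.7 292.1]]
bar [[253.1 220. ]
 [253.  229.6]] [[258.7 255.9]
 [258.6 231.5]]
```

View pics/w4.png

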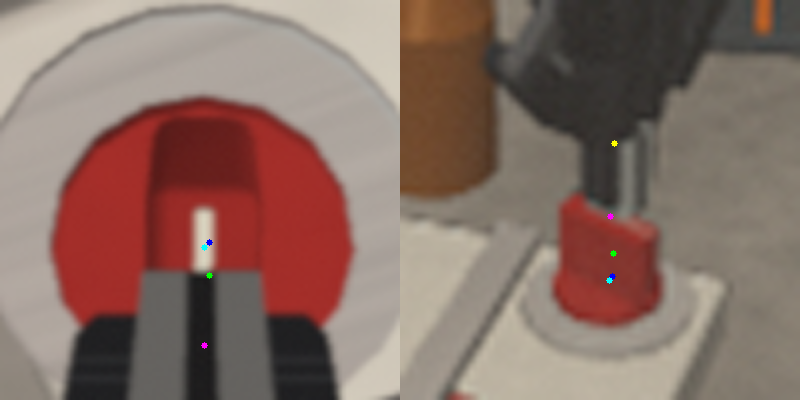

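Both crops show the shut fingertips ending above the bar: the wrist view has them covering the white mark, and the side view has them stopping at the bar top at about (252,220). The tips therefore sit farther back than stated, so I'll open and go down in small steps while watching the force.

drive_tool([
  [[0,0,0,0,0,0],[0,0,0,0,0,0],[0,0,0,0,0,0],[0,0,0.01,0,0,0],[0,0,0.01,0,0,0],[0,0,0.01,0,0,0],[0,0,0.01,0,0,0],[0,0,0.01,0,0,0],[0,0,0,0,0,0]],
], jaw=0)

```text
clock: 9.35
tcp_pos: [0.5457, 0.1213, 0.0519]
orientation: [-0.0, 0.152, 0.988, -0.0]
wrist_force: [-0.4, 0.7, -0.1]
finger_gap: 0.0428
grip_force: 0.0
```

```bash
python3 - <<'E'
from h import *
st=info(); cw=cam("wrist",st)
im=viewer.read_camera("wrist"); sd=viewer.read_camera("side")
a=cv2.resize(im[130:300,160:360,::-1],(470,400)); b=cv2.resize(sd[190:250,225:275,::-1],(330,400),interpolation=cv2.INTER_CUBIC)
cv2.imwrite("pics/w5.png",np.hstack([a,b]))
E
```

```text
t 9.35 tcp [0.5457 0.1213 0.0519] yaw 2.8356 z [-0. -0. -1.] gap 0.0428 F [-0.4  0.7 -0.1] j [ 0.08  0.38 -0.26  0.93 -0.    0.38]
```

View pics/w5.png

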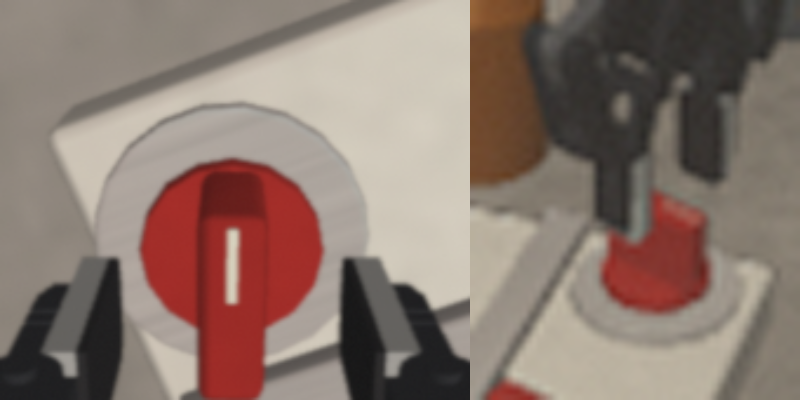

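The bar is centred between the fingers at column 231. Both views put the tips at about z = 0.072, roughly 20 mm behind the reported TCP. I'll go 18 mm lower, then grip.

drive_tool([
  [[-0.005,0,0.04,0,0,0],[-0.005,0,0.04,0,0,0],[0,0,0.04,0,0,0],[0,0,0.03,0,0,0],[0,0,0,0,0,0]],
])

```text
clock: 10.07
tcp_pos: [0.5466, 0.1209, 0.0336]
orientation: [-0.0, 0.152, 0.988, -0.0]
wrist_force: [-0.0, 0.2, 0.4]
finger_gap: 0.0427
grip_force: 0.0
```

drive_tool([
  [[0,0,0,0,0,0],[0,0,0,0,0,0],[0,0,0,0,0,0],[0,0,0,0,0,0],[0,0,0,0,0,0]],
], jaw=-1, grip_force=40)

```text
clock: 10.7
tcp_pos: [0.5472, 0.121, 0.0344]
orientation: [0.0, 0.152, 0.988, 0.0]
wrist_force: [0.0, 0.0, 3.3]
finger_gap: 0.0131
grip_force: 42.5
```

drive_tool([
  [[0,0,0,0,0,0.052],[0,0,0,0,0,0.052],[0,0,0,0,0,0.052],[0,0,0,0,0,0.052],[0,0,0,0,0,0.052],[0,0,0,0,0,0.052],[0,0,0,0,0,0.052],[0,0,0,0,0,0.052],[0,0,0,0,0,0],[0,0,0,0,0,0]],
])

```text
clock: 11.95
tcp_pos: [0.5494, 0.1223, 0.0345]
orientation: [0.001, 0.721, 0.693, 0.002]
wrist_force: [5.3, 3.8, -2.3]
finger_gap: 0.0135
grip_force: 59.4
```

```bash
python3 -c "
from h import *
st=info(); print(st['ft_torque'],st['grip_force'])"
```

```text
t 11.95 tcp [0.5494 0.1223 0.0345] yaw 1.5325 z [ 0.004  0.002 -1.   ] gap 0.0135 F [ 5.3  3.8 -2.3] j [ 0.08  0.4  -0.28  0.88  0.    1.68]
[ 0.68336713 -0.97061284  1.2830377 ] 59.382708789780736
```

drive_tool([
  [[0,0,0,0,0,0],[0,0,0,0,0,0],[0,0,0,0,0,0],[0,0,-0.3,0,0,0],[0,0,-0.3,0,0,-0.051],[0,0,0,0,0,-0.051],[0,0,0,0,0,-0.051],[0,0,0,0,0,-0.051],[0,0,0,0,0,-0.051],[0,0,0,0,0,-0.051],[0,0,0,0,0,-0.051],[0,0,0,0,0,-0.051],[0,0,0,0,0,0]],
], jaw=0)

```text
clock: 13.58
tcp_pos: [0.5468, 0.1207, 0.106]
orientation: [-0.0, 0.166, 0.986, -0.0]
wrist_force: [0.6, -0.1, 0.1]
finger_gap: 0.043
grip_force: 0.0
```

```bash
python3 -c "
from h import *
st=info([.5405,.2475,.11],2.82)"
```

```text
t 13.57 tcp [0.5468 0.1207 0.106 ] yaw 2.8084 z [-0. -0. -1.] gap 0.043 F [ 0.6 -0.1  0.1] j [ 0.07  0.34 -0.18  1.05 -0.    0.41]
tool shift share [ 0.395  0.981 -0.034] dist 0.127
toolz turn share -0.003692262915759294
```

drive_tool([
  [[0.1,0.247,0,0,0,-0.004],[0.1,0.247,0,0,0,0],[0.1,0.247,0,0,0,0],[0.1,0.247,0,0,0,0],[0,0,0,0,0,0],[0,0,0,0,0,0]],
])

```text
clock: 14.32
tcp_pos: [0.5387, 0.2481, 0.1059]
orientation: [-0.0, 0.159, 0.987, -0.0]
wrist_force: [0.7, 0.6, 0.1]
finger_gap: 0.0429
grip_force: 0.0
```

```bash
python3 - <<'E'
from h import *
st=info([.5405,.249,.034],2.82)
im=viewer.read_camera("wrist"); c=cam("wrist",st)
hsv=cv2.cvtColor(im,cv2.COLOR_RGB2HSV)
m=((hsv[...,1]>150)&((hsv[...,0]<6)|(hsv[...,0]>174))).astype(np.uint8)
n,l,s,ce=cv2.connectedComponentsWithStats(m)
for i in range(1,n):
    if s[i,4]>200: print(s[i],ce[i].round(1),back(c,ce[i],.055).round(4))
# white mark inside red hull
i=1+np.argmin(abs(ce[1:,0]-258)+1e3*(s[1:,4]<500)); hull=cv2.convexHull(np.argwhere(l==i)[:,::-1]); h=cv2.fillConvexPoly(np.zeros_like(m),hull,1)
ys,xs=np.where((h>0)&(hsv[...,1]<90)&(hsv[...,2]>120)); print("mark",xs.mean(),ys.min(),ys.max(),len(xs),np.polyfit(ys,xs,1))
E
```

```text
t 14.32 tcp [0.5387 0.2481 0.1059] yaw 2.8216 z [-0.    -0.001 -1.   ] gap 0.0429 F [0.7 0.6 0.1] j [ 0.3   0.4  -0.09  1.08 -0.    0.62]
tool shift share [-0.012  0.012  0.599] dist 0.0719
toolz turn share 0.0005017254811714916
[ 233  174   59   75 2837] [262.1 206.6] [0.539  0.2498 0.055 ]
[  51  237   80   65 3029] [ 94.  267.8] [0.5451 0.1223 0.055 ]
mark 263.271186440678 191 243 236 [4.72477901e-02 2.52808203e+02]
```

drive_tool([
  [[-0.01,0.015,0.15,0,0,0],[0,0,0.15,0,0,0],[0,0,0.15,0,0,0],[0,0,0.1,0,0,0],[0,0,0.045,0,0,0],[0,0,0,0,0,0]],
])

```text
clock: 15.12
tcp_pos: [0.5406, 0.2496, 0.0346]
orientation: [-0.0, 0.159, 0.987, -0.0]
wrist_force: [-0.6, 0.5, 0.5]
finger_gap: 0.0429
grip_force: 0.0
```

drive_tool([
  [[0,0,0,0,0,0],[0,0,0,0,0,0],[0,0,0,0,0,0],[0,0,0,0,0,0],[0,0,0,0,0,0]],
], jaw=-1, grip_force=40)

```text
clock: 15.75
tcp_pos: [0.5413, 0.2503, 0.0355]
orientation: [0.001, 0.159, 0.987, 0.0]
wrist_force: [-0.4, 0.6, 5.3]
finger_gap: 0.0129
grip_force: 44.0
```

Gripped. Now I'll turn it the same way.

drive_tool([
  [[0,0,0,0,0,0.052],[0,0,0,0,0,0.052],[0,0,0,0,0,0.052],[0,0,0,0,0,0.052],[0,0,0,0,0,0.052],[0,0,0,0,0,0.052],[0,0,0,0,0,0.052],[0,0,0,0,0,0.052],[0,0,0,0,0,0],[0,0,0,0,0,0]],
])

```text
clock: 17.0
tcp_pos: [0.5421, 0.2509, 0.0356]
orientation: [0.001, 0.725, 0.689, 0.002]
wrist_force: [2.7, 4.0, 4.7]
finger_gap: 0.0133
grip_force: 65.1
```

```bash
python3 -c "
from h import *
st=info(); print(st['ft_torque'],st['grip_force'])"
```

```text
t 17.0 tcp [0.5421 0.2509 0.0356] yaw 1.5206 z [ 0.003  0.002 -1.   ] gap 0.0133 F [2.7 4.  4.7] j [ 0.3   0.46 -0.19  0.92  0.    1.92]
[ 0.77937807 -0.61806793  1.448647  ] 65.1497386302799
```

drive_tool([
  [[0,0,0,0,0,0],[0,0,0,0,0,0],[0,0,0,0,0,0],[0,0,-0.45,0,0,0],[0,0,-0.45,0,0,-0.055],[0,0,-0.45,0,0,-0.055],[0,0,-0.45,0,0,-0.055],[0,0,-0.4,0,0,-0.055],[0,0,0,0,0,-0.055],[0,0,0,0,0,-0.055],[0,0,0,0,0,-0.055],[0,0,0,0,0,-0.055],[0,0,0,0,0,-0.055],[0,0,0,0,0,-0.055],[0,0,0,0,0,-0.055],[0,0,0,0,0,0]],
], jaw=0)

```text
clock: 19.0
tcp_pos: [0.5403, 0.2496, 0.2982]
orientation: [-0.001, -0.136, 0.991, -0.0]
wrist_force: [-0.5, -0.2, 0.1]
finger_gap: 0.0426
grip_force: 0.0
```

```bash
python3 - <<'E'
from h import *
st=info([.49,-.235,.30])
im=viewer.read_camera("wrist"); cv2.imwrite("pics/w6.png",im[:,:,::-1])
E
```

```text
t 19.0 tcp [0.5403 0.2496 0.2982] yaw -2.8685 z [-0.001 -0.001 -1.   ] gap 0.0426 F [-0.5 -0.2  0.1] j [ 0.3   0.35  0.31  1.53 -0.    0.03]
tool shift share [ 1.493 -3.776 -0.012] dist 0.4873
```

drive_tool([
  [[0.149,-0.378,0,0,0,0],[0.149,-0.378,0,0,0,0],[0.149,-0.378,0,0,0,0],[0.149,-0.378,0,0,0,0],[0.149,-0.378,0,0,0,0],[0.149,-0.378,0,0,0,0],[0.149,-0.378,0,0,0,0],[0.149,-0.378,0,0,0,0],[0.149,-0.378,0,0,0,0],[0.149,-0.378,0,0,0,0],[0,0,0,0,0,0],[0,0,0,0,0,0],[0,0,0,0,0,0]],
], jaw=-1)

```text
clock: 20.68
tcp_pos: [0.4919, -0.2341, 0.2989]
orientation: [0.0, -0.137, 0.991, 0.0]
wrist_force: [0.8, -0.3, 0.3]
finger_gap: 0.0001
grip_force: 0.0
```

```bash
python3 - <<'E'
from h import *
st=info(); im=viewer.read_camera("wrist"); np.save("w7.npy",np.r_[st["tcp_pos"],st["orientation"]]); c=cam("wrist",st)
p=[.5659,-.2211,.267]
a=cv2.resize(im[:,:,::-1],None,fx=1.3,fy=1.3)
for P in ([(.11,.08,.012),(.11,-.08,.012),(-.11,-.08,.012),(-.11,.08,.012)],[(.023,.073,.138),(.023,-.073,.138),(.089,-.073,.138),(.089,.073,.138)],[(-.002,.035,.0865),(-.002,-.035,.0865),(.043,-.035,.109),(.043,.035,.109)]):
    cv2.polylines(a,[((proj(c,w(p,P))+.5)*1.3).astype(int)],True,(0,255,0),1)
for l in ["treadle","pad_top","guard"]:
    print(l,[(round(d["score"],2),np.round(d["location"],1).tolist()) for d in models.silhouettes(l,"wrist")[:2]])
# knobs after turning, from the top camera
t=viewer.read_camera("top"); b=cv2.resize(t[195:220,145:225,::-1],(666,208),interpolation=cv2.INTER_CUBIC)
k=np.zeros((600,666,3),np.uint8); k[:a.shape[0]]=a[:,:666]; k[499-100:599,:]=np.vstack([b])[4:204] if 0 else k[399:599]
cv2.imwrite("pics/w7.png",a); cv2.imwrite("pics/k7.png",b)
E
```

```text
t 20.68 tcp [ 0.4919 -0.2341  0.2989] yaw -2.8658 z [ 0.  0. -1.] gap 0.0001 F [ 0.8 -0.3  0.3] j [-0.59  0.25  0.17  1.49  0.   -0.87]
treadle [(0.71, [250.3, 193.3])]
pad_top [(0.97, [249.1, 199.3]), (0.41, [491.9, 265.1])]
guard [(0.69, [220.5, 265.8]), (0.16, [254.0, 199.1])]
```

View pics/w7.png

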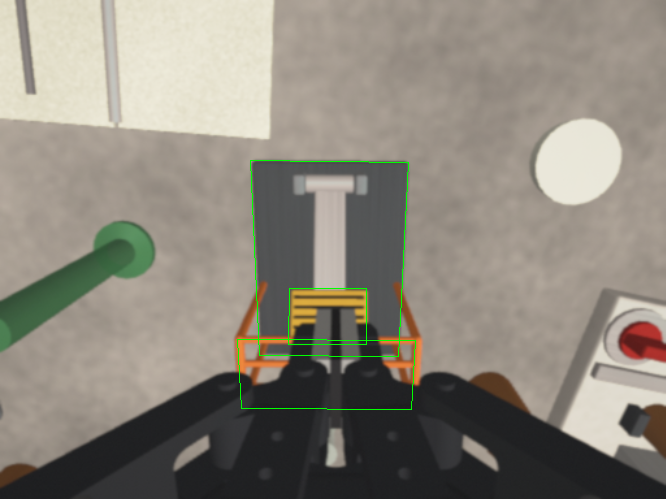

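The treadle model overlay matches the image to 1–2 px: plate, pad and guard. The right knob's bar now lies across the plate. Next I'll tilt the tool by 40°.

drive_tool([
  [[0,0,0,0,-0.0555,0],[0,0,0,0,-0.0555,0],[0,0,0,0,-0.0555,0],[0,0,0,0,-0.0555,0],[0,0,0,0,0,0],[0,0,0,0,0,0],[0,0,0,0,0,0]],
])

```text
clock: 21.8
tcp_pos: [0.4932, -0.2356, 0.3003]
orientation: [0.339, -0.13, 0.931, 0.046]
wrist_force: [0.1, -0.6, -1.0]
finger_gap: 0.0002
grip_force: 0.0
```

```bash
cat >> h.py <<'E'
TP=[.5659,-.2211,.267]
def tre(tgt=None,d=.02):
    st=env.get_state(); q=st["orientation"]; R=Ro.from_quat(np.r_[q[1:],q[0]]).as_matrix()
    Y=Ro.from_euler("z",TP[2]).as_matrix(); o=np.array([TP[0],TP[1],0])
    tip=st["tcp_pos"]-d*R[:,2]
    print("t",st["clock"].__round__(2),"tip in treadle mm",(1e3*Y.T@(tip-o)).round(1),"tool axes in treadle",(Y.T@R).round(3).tolist(),"F",(Y.T@st["wrist_force"]).round(1),"j",st["joint_pos"].round(2))
    if tgt is not None: print("shift share",(R.T@(o+Y@(np.array(tgt)/1e3)-tip)/.12).round(3))
E
python3 -c "
from h import *
tre([-24,0,129])"
```

```text
t 21.8 tip in treadle mm [-86.8   5.1 315.6] tool axes in treadle [[-0.767, -0.01, 0.642], [-0.009, 1.0, 0.004], [-0.642, -0.003, -0.767]] F [-0.  -0.6 -1. ] j [-0.97 -0.07 -0.37  1.01  0.65 -1.16]
shift share [ 0.598 -0.043  1.528]
```

drive_tool([
  [[0.3,-0.02,0,0,0,0],[0.3,-0.02,0,0,0,0],[0,0,0.38,0,0,0],[0,0,0.38,0,0,0],[0,0,0.38,0,0,0],[0,0,0.38,0,0,0],[0,0,0,0,0,0],[0,0,0,0,0,0],[0,0,0,0,0,0]],
])

```text
clock: 22.92
tcp_pos: [0.5535, -0.2241, 0.1143]
orientation: [0.339, -0.129, 0.931, 0.046]
wrist_force: [0.0, 1.1, 0.8]
finger_gap: 0.0001
grip_force: 0.0
```

```bash
python3 - <<'E'
from h import *
tre([8,0,91])
st=env.get_state(); im=viewer.read_camera("side"); w_=viewer.read_camera("wrist")
a=cv2.resize(im[110:230,210:370,::-1],(400,300),interpolation=cv2.INTER_CUBIC); b=cv2.resize(w_[:,:,::-1],(400,300))
cv2.imwrite("pics/s8.png",np.hstack([a,b]))
E
```

```text
t 22.93 tip in treadle mm [-25.6   0.4 129.6] tool axes in treadle [[-0.766, -0.008, 0.643], [-0.008, 1.0, 0.003], [-0.643, -0.002, -0.766]] F [0.3 1.1 0.8] j [-0.85  0.14 -0.66  0.42  0.62 -1.01]
shift share [-0.008 -0.004  0.426]
```

View pics/s8.png

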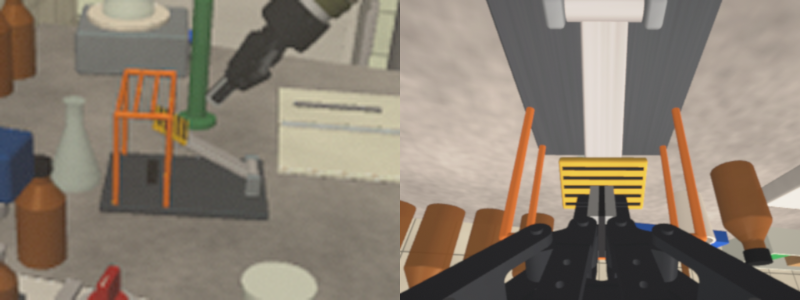

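The side view shows the tilted fingers in front of the pad and clear of the orange guard. The wrist view shows them centred on the pad. I'll advance towards contact.

drive_tool([
  [[0,0,0.14,0,0,0],[0,0,0.14,0,0,0],[0,0,0.1,0,0,0],[0,0,0.05,0,0,0],[0,0,0,0,0,0],[0,0,0,0,0,0]],
])

```text
clock: 23.78
tcp_pos: [0.5844, -0.2143, 0.0733]
orientation: [0.338, -0.129, 0.931, 0.047]
wrist_force: [-2.3, 0.5, 1.6]
finger_gap: 0.0003
grip_force: 1.5
```

```bash
python3 -c "
from h import *
tre([21.6,0,59.3])"
```

```text
t 23.77 tip in treadle mm [ 6.8  1.6 88.6] tool axes in treadle [[-0.767, -0.008, 0.642], [-0.006, 1.0, 0.005], [-0.642, -0.0, -0.767]] F [-2.1  1.1  1.6] j [-0.78  0.23 -0.69  0.27  0.59 -0.94]
shift share [ 0.062 -0.014  0.266]
```

drive_tool([
  [[0.011,-0.002,0.045,0,0,0],[0.011,-0.002,0.045,0,0,0],[0.011,-0.002,0.045,0,0,0],[0.011,-0.002,0.045,0,0,0],[0.011,-0.002,0.045,0,0,0],[0.011,-0.002,0.045,0,0,0],[0,0,0,0,0,0],[0,0,0,0,0,0],[0,0,0,0,0,0]],
])

```text
clock: 24.9
tcp_pos: [0.597, -0.2112, 0.0444]
orientation: [0.338, -0.127, 0.931, 0.047]
wrist_force: [-36.0, 0.4, 34.9]
finger_gap: -0.0002
grip_force: 24.8
```

```bash
python3 -c "
from h import *
tre([21.6,0,59.3])"
```

```text
t 24.9 tip in treadle mm [19.8  1.3 59.8] tool axes in treadle [[-0.767, -0.006, 0.642], [-0.003, 1.0, 0.005], [-0.642, 0.002, -0.767]] F [-34.6   9.9  34.9] j [-0.76  0.29 -0.7   0.18  0.58 -0.91]
shift share [-0.009 -0.011  0.013]
```

drive_tool([
  [[0,0,-0.006,0,0,0],[0,0,0,0,0,0],[0,0,0,0,0,0],[0,0,0,0,0,0],[0,0,0,0,0,0],[0,0,0,0,0,0],[0,0,0,0,0,0],[0,0,0,0,0,0],[0,0,0,0,0,0],[0,0,0,0,0,0]],
])

```text
clock: 26.15
tcp_pos: [0.5969, -0.2111, 0.0446]
orientation: [0.338, -0.128, 0.931, 0.047]
wrist_force: [-31.4, 0.1, 29.1]
finger_gap: 0.0002
grip_force: 20.6
```

```bash
python3 - <<'E'
from h import *
tre([21.6,0,59.3])
im=viewer.read_camera("side"); w_=viewer.read_camera("wrist")
a=cv2.resize(im[110:230,210:370,::-1],(400,300),interpolation=cv2.INTER_CUBIC); b=cv2.resize(w_[:,:,::-1],(400,300))
cv2.imwrite("pics/s9.png",np.hstack([a,b]))
E
```

```text
t 26.15 tip in treadle mm [19.7  1.3 59.9] tool axes in treadle [[-0.767, -0.006, 0.642], [-0.003, 1.0, 0.006], [-0.642, 0.002, -0.767]] F [-30.2   8.4  29.1] j [-0.76  0.28 -0.7   0.18  0.58 -0.91]
shift share [-0.009 -0.011  0.014]
```

View pics/s9.png

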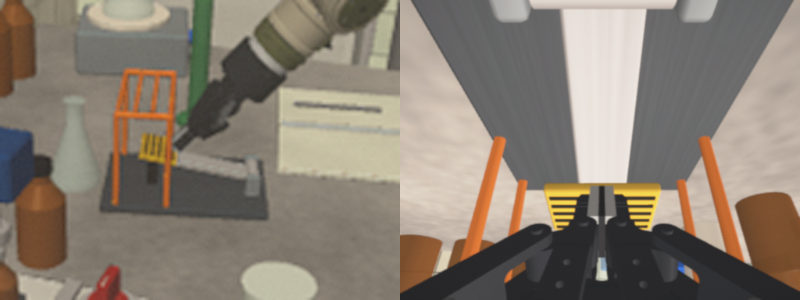

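The pedal is down: the pad has dropped and the arm is nearly level. The torque about the hinge, about 4 N m, is well above what the spring needs, and it has been held for over 1.2 s. Now I'll retreat straight back along the fingers.

drive_tool([
  [[0,0,-0.06,0,0,0],[0,0,-0.1,0,0,0],[0,0,-0.15,0,0,0],[0,0,-0.3,0,0,0],[0,0,-0.35,0,0,0],[0,0,-0.35,0,0,0],[0,0,-0.35,0,0,0],[0,0,0,0,0,0],[0,0,0,0,0,0],[0,0,0,0,0,0],[0,0,0,0,0,0]],
])

```text
clock: 27.62
tcp_pos: [0.4757, -0.2454, 0.1953]
orientation: [0.338, -0.129, 0.931, 0.048]
wrist_force: [-0.1, 0.7, 0.4]
finger_gap: -0.0
grip_force: 0.0
```

```bash
python3 - <<'E'
from h import *
tre()
im=viewer.read_camera("side"); t=viewer.read_camera("top")
a=cv2.resize(im[110:310,160:370,::-1],(420,400),interpolation=cv2.INTER_CUBIC); b=cv2.resize(t[110:290,130:300,::-1],(378,400),interpolation=cv2.INTER_CUBIC)
cv2.imwrite("pics/s10.png",np.hstack([a,b]))
E
```

```text
t 27.62 tip in treadle mm [-1.062e+02  2.000e-01  2.106e+02] tool axes in treadle [[-0.767, -0.009, 0.642], [-0.006, 1.0, 0.007], [-0.642, 0.002, -0.767]] F [0.  0.7 0.4] j [-1.02 -0.01 -0.57  0.78  0.67 -1.22]
```

View pics/s10.png

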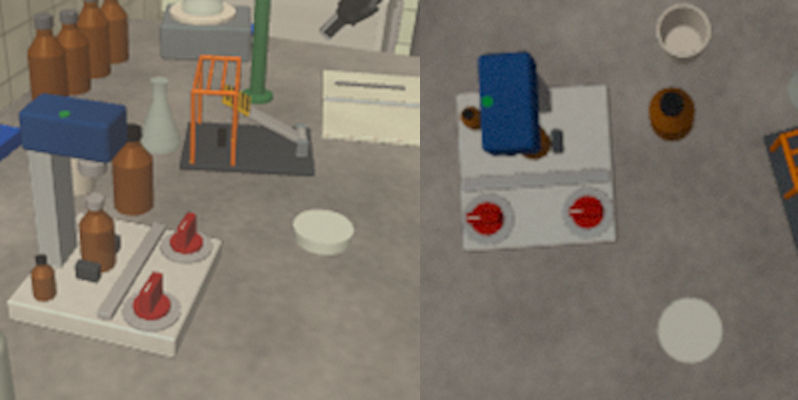

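Both bars lie across the plate with their marks pointing left, so the knobs are tight. The pedal is back up, all labware is standing in place, and the arm is clear, so I'll hand in.

```bash
python3 -c "
from workcell import order
print(order.hand_in())"
```

```text
the job is handed in; nothing more can be done
None
```

I turned both clamp knobs to their end stops, held the pedal at its stop for over a second and let it spring back, and handed the job in at about 28 s of the 72 s; the hand-in returned no verdict.

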